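Prop open the lid of the steel job box

ROBOT

A 6-joint arm with a two-finger parallel gripper is mounted at the origin on a cart in front of the work surface, level with it; the furniture and walls round the work are solid. World frame = base frame: x ahead of the robot, y to its left, z up, the work surface at z = 0. Lengths are in m, angles in rad, forces in N, time in s.
With the tool pointing down it reaches from about 0.35 to 0.975 m from the base axis. Payload 4.9 kg.
Tool frame: the origin (TCP) lies at the very end of the fingers, on their centre line; the grasp point (between the pads) lies 19 mm behind it; z points along the fingers, y is the line along which they close (so a half turn about z gives the same grasp; the last joint's range is limited). The gripper opens to 85 mm and grips with 20 to 120 N. Pads are 22 mm wide; open, the fingers measure 114 mm over their backs; the gripper's body (76 mm by 85 mm) begins 54 mm behind the grasp point. The pads swing forward as they close: fully open they stand 13 mm farther back than shut.
Start: joints at [1.115, 0.053, 1.613, -0, 1.476, -0.119], TCP at [0.207, 0.59, 0.231] pointing down, gripper open.
Joint ranges: [-3.01, 3.01], [-1.01, 2.22], [0.06, 2.58], [-1.02, 4.17], [0.09, 2.62], [-3.14, 3.14]. Speed limits (rad/s): [2.57, 2.57, 3.14, 3.14, 3.14, 3.14].

INTERFACE

Orientations are given as a rotation vector (axis times angle).
In Python, from station import ctrl gives the robot as it stands. The module is installed in compiled form; this text tells all that it offers.
- The arm moves only by the tool jog_arm, never from a script. Its argument "steps" is a list of rows, each an object with "delta_rot": the turn, a rotation vector about the tool's x, y, z in degrees, a list of three; "linear": the shift along the tool's x, y, z in m, a list of three; "grip": the finger opening in m, from 0 to 0.0854. In form: [{"delta_rot": [rx, ry, rz], "linear": [x, y, z], "grip": grip}, ...]. A call has 1 to 10 rows; each row shifts and turns the commanded pose from where the row before left it, along the tool's axes as they then stand; what a row does not reach is not made up. A row lasts 1/10 s, in which the tool goes at most 50 mm and 8.59 degrees, less where a joint would pass 70% of its speed; a pose out of reach is approached as far as the arm can. A call with a gripper value outside its range is refused whole. The fingers move at their own pace and stop on an object; "newtons" is the grip in N (left out, the last holds). Time passes only in rows, so rows that do not move let the fingers close. It gives the time, the measured TCP pose, the force, the opening and the grip force at its end, in the units of the state.
- ctrl.get_obs(): the state, without advancing time (a new reading comes with each control period).
- ctrl.get_image(name): name is "side" or "top"; returns (picture, depth): 480x640x3 uint8, red, green, blue; 480x640 float32, m along the optical axis (not along the pixel's ray), 0 where there is no reading.
- ctrl.camera_info(name): a dict with "camera_matrix" (3x3 intrinsics, pixels), "R" (3x3) and "t" (3): a world point X has camera coordinates R X + t. Camera axes: x right, y down, z forward; pixel columns grow to the right and rows downward; lengths in m; the calibration is good to about 2 mm. A picture is of the moment at which its call begins. camera_info takes no time and is no camera call.
- ctrl.finish_job(): hands the job in; it is judged then, once.
The state is a dict: "t": time; "q": joint angles; "dq": joint speeds; "effort": joint torques, N m; "tool_pos": TCP position; "tool_rot": TCP orientation; "contact_force": force on the tool from outside, world axes, zero at the start; "wrist_torque": the same for the moment, N m; "opening": finger opening in m; "grip_force": force on a finger pad.
Only numpy, scipy, OpenCV 4.12 (cv2) and the standard library are available. Lean on these libraries where they do the work, as an engineer would, in place of code of your own. Each camera call takes 0.05 s, during which the arm holds its last target. There are 200 camera calls.

TASK

Lift the lid of the blue job box wide open by its handle and prop it up. The soft-close hinges let the lid sink slowly once you let go, so swing the prop rod with the red grip up under it and ease the rod's tip slowly along the rail on the lid's underside until it drops fully into the rail's slot; stop pushing as soon as the slot holds it, so that neither rod nor rail is bent. Then let go, with the lid resting on the rod, and leave the things around the box where they are.

Things in the scene. Friction and masses are not known exactly. Their poses are not given: they have to be found in the camera images.
- hinge (a point): On the hinge line of the blue steel job box (fixed; 220 deep, 360 wide, rim 87 mm up), 90 mm above the table, in the plane in which the rod swings. Box axes: x front to hinge side, y left along the hinge line, z up. The box's mid-plane is 95 mm to +y, its front 220 mm to -x. Bay under the rod: floor 86 mm below, walls 73 mm (+y) and 81 mm (-y) from the rod.
- lid (a joint): Lid angle, rad: 0 shut, 1.25 at its stop. Lid: 0.5 kg, 228 mm hinge to front edge, 368 mm wide, 15 mm skirts. Soft-close hinges resist fast motion (about 5 N m per rad/s: some 8 N at the handle at 0.3 rad/s); let go, the lid sinks at 0.01 to 0.05 rad/s, from the stop to 1.05 rad in 6 to 12 s, and onto the rod if that stands under it.
- lid_handle (a point): Middle of the lid's lift handle, a round steel bar 10 mm in diameter, 90 mm of it straight along the box's y, 272 mm from the hinge line, 39 mm clear of the lid's front edge, on the box's mid-plane; 84 mm above the table when shut. Axes: those of the lid.
- lid_frame (a point): On the hinge line in the rod's plane; axes turn with the lid (shut: x to the hinge side, y left, z up), so the lid reaches to -x and its underside looks to -z. In the rod's plane a steel rail 26 mm wide runs under the lid from about x = -0.03 to -0.18, sliding face at z = -0.013; friction with the rod 0.3.
- slot_range (a point): On the lid, at the rail's sliding face, the middle of the stretch where the rail's one slot can be (lid axes). The rail is screwed on through long adjusting slots, so the slot's centre lies up to 15 mm to either side along x (110 to 140 mm from the hinge line), not measured. Slot 12 mm long in x, 13 mm wide, 11 mm deep. The lid sinks onto the tip at about 5 mm/s, so a faster tip may skip it.
- rod (a joint): Angle of the prop rod, rad: 0 lying level in its saddle, tip toward the hinge; grows as the tip swings up and then toward the front; 1.75 at most. About 0.72 to 0.95 in the slot, the lid then at 0.82 to 0.9. It swings freely (0.12 kg) and falls back when let go, unless held.
- rod_pivot (a point): Pin of the prop rod, 62 mm above the table, 195 mm in front of the hinge line. The rod turns about the box's y axis here; x of this point points along the rod to its tip, y left.
- rod_grip (a point): Centre of the rod's red plastic grip, barrel-shaped: 18 mm in diameter at the middle, 12 mm at its ends, 46 mm long along the rod, 80 mm from the pin. It can turn between finger pads that close along the box's y.
- rod_tip (a point): Rounded end of the prop rod (steel, 8 mm in diameter), 166 mm from the pin. In lid_frame its z is about -0.013 on the rail and -0.002 at the bottom of the slot.
- primer_can_mid (a point): Middle of a white and purple primer can with a black cap, 66 mm in diameter, 84 mm high, standing to the right of the box. Bystander.
- tape_measure_mid (a point): Middle of a yellow tape measure, 39 x 81 x 68 mm, standing to the right of the box. Bystander.
- solder_spool_mid (a point): Middle of a grey solder spool, 53 mm in diameter, 30 mm high, to the left of the box. Bystander.
- pliers_blue_mid (a point): Middle of a pair of blue-handled pliers, 182 x 58 x 14 mm, lying in front of the box on the left. Bystander.

How it is judged:
By the outcome, as a careful person would: the job done as asked, in the order asked, and still so for the second after the job is handed in, with the robot touching nothing.
It also fails if it takes over 72 s, if anything falls off the work surface, if the arm or the gripper's body presses on something with over 40 N, if the wrist force passes 120 N, or if a joint passes its speed limit or range.

## Working session

There is one attempt and no reset: what is moved stays moved. The work goes in short steps, Python scripts to look and compute and a tool call to move; the robot and the scene stay as the last step left them, time stands still between calls to the robot, and variables do not carry over. Pictures are saved under pics/ and viewed, at most 10 in all, crops included, and the job is handed in when it is done.

Besides the shell and the picture viewer there is one more tool, called after "Call:" as name(argument=value, ...) on one line, values as JSON. jog_arm: Moves the arm, as the interface text tells. Its arguments: {"type":"object","properties":{"steps":{"type":"array"},"newtons":{"type":"number"}},"required":["steps"]}

```bash
mkdir -p pics; cat > h.py <<'E'
import numpy as np,cv2
from station import ctrl
from scipy.spatial.transform import Rotation as Rn
def snap(n,f):
    im,d=ctrl.get_image(n); cv2.imwrite(f'pics/{f}.png',im[:,:,::-1]); np.savez(f'pics/{f}.npz',im=im,d=d); return im,d
def pt(n,u,v,d):
    c=ctrl.camera_info(n);K=c['camera_matrix'];r=np.linalg.inv(K)@np.array([u,v,1.]);return c['R'].T@(r*d-c['t'])
def cloud(n,d):
    c=ctrl.camera_info(n);K=c['camera_matrix'];v,u=np.mgrid[:480,:640]
    r=np.stack([(u-K[0,2])/K[0,0]*d,(v-K[1,2])/K[1,1]*d,d],-1);return (r-c['t'])@np.array(c['R'])
def plane(n,u,v,z):
    c=ctrl.camera_info(n);R=np.array(c['R']);o=-R.T@c['t'];r=R.T@np.linalg.inv(c['camera_matrix'])@np.array([u,v,1.]);return o+r*(z-o[2])/r[2]
E
python3 - <<'E'
from h import *
for n in('top','side'):
    snap(n,n+'0'); c=ctrl.camera_info(n); print(n,np.round(-np.array(c['R']).T@c['t'],3),np.round(c['R'][2],3))
print(ctrl.get_obs())
E
```

```text
top [ 0.413 -0.014  1.06 ] [ 0.188  0.03  -0.982]
side [ 0.117 -1.063  0.673] [ 0.369  0.811 -0.454]
{'t': 0.1, 'q': array([ 1.11498815e+00,  5.33076739e-02,  1.61413998e+00,  1.96414945e-05,
        1.47600192e+00, -1.19003244e-01]), 'dq': array([ 2.99523071e-03,  1.04859174e-03, -2.48135738e-03,  1.15259497e-03,
       -2.57249075e-04, -5.56385847e-05]), 'effort': array([ 9.81442895e-05, -3.94905818e+01, -3.71362638e+01, -1.89361367e-04,
        3.90054789e-03, -4.66553900e-06]), 'tool_pos': array([0.20629551, 0.58938289, 0.2301855 ]), 'tool_rot': array([-5.26466228e-01, -3.09661188e+00,  2.78801295e-03]), 'contact_force': array([0.88478965, 0.63777958, 0.22510966]), 'wrist_torque': array([-0.01459408, -0.00208674, -0.02491383]), 'grip_force': 0.0, 'opening': 0.0855850972239179}
```

View pics/top0.png

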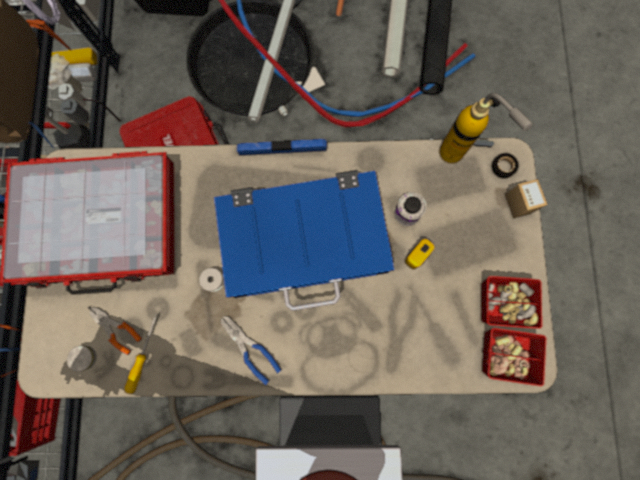

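View pics/side0.png

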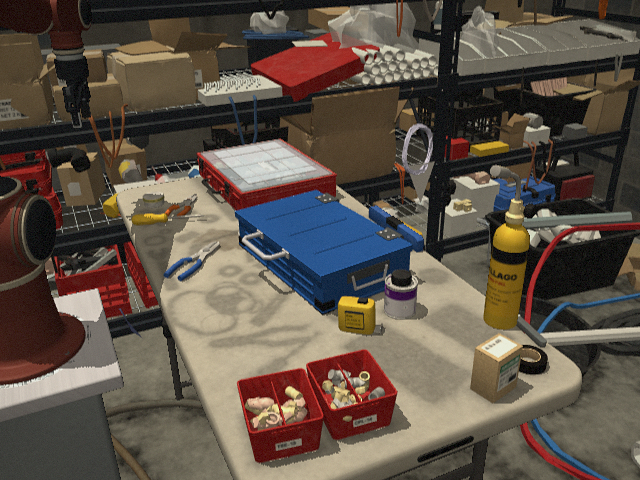

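The top view shows the blue lid with corners near (215,197), (378,172), (392,270) and (226,296). The handle is at about (313,300), on the robot side. The side view shows the closed box with the can and tape measure on the right.

```bash
python3 - <<'E'
from h import *
z=np.load('pics/top0.npz');im,d=z['im'],z['d'];P=cloud('top',d)
hsv=cv2.cvtColor(im,cv2.COLOR_RGB2HSV)
m=((hsv[...,0]>100)&(hsv[...,0]<125)&(hsv[...,1]>150)&(P[...,2]>.08)&(P[...,2]<.13)).astype(np.uint8)
m=cv2.morphologyEx(m,cv2.MORPH_OPEN,np.ones((5,5)))
n,l,s,c=cv2.connectedComponentsWithStats(m);k=1+s[1:,4].argmax();m=l==k
X=P[m];print('lid z',np.percentile(X[:,2],[5,50,95]))
r=cv2.minAreaRect((X[:,:2]*1000).astype(np.float32));print(r,cv2.boxPoints(r))
# handle
H=(P[...,2]>.06)&(P[...,2]<.11)&(hsv[...,1]<60)&(hsv[...,2]>130)
H[:, :270]=0;H[:,350:]=0;H[:275]=0;H[315:]=0
v,u=np.nonzero(H);Y=P[H];print(len(Y),np.percentile(Y,[2,50,98],axis=0),u.min(),u.max(),v.min(),v.max())
r=cv2.minAreaRect((Y[:,:2]*1000).astype(np.float32));print(r,cv2.boxPoints(r))
E
```

```text
lid z [0.08737497 0.09035715 0.09337839]
((617.2584228515625, 47.98152160644531), (227.17581176757812, 366.0498046875), 8.24178695678711) [[ 478.6069   212.83322]
 [ 531.08044 -149.436  ]
 [ 755.9099  -116.87018]
 [ 703.4364   245.39905]]
437 [[ 0.45063104 -0.02944013  0.08251929]
 [ 0.46627975  0.02565677  0.08723335]
 [ 0.51119511  0.09083219  0.09132453]] 279 340 279 310
((480.0916748046875, 29.21682357788086), (51.39634323120117, 133.18678283691406), 8.373787879943848) [[444.96945   91.35783 ]
 [464.3655   -40.409058]
 [515.21387  -32.92418 ]
 [495.81784   98.842705]]
```

```bash
cat >> h.py <<'E'
from scipy.linalg import logm,expm
YAW=np.radians(8.24);Hm=np.array([.7301,.0643,.09]);RB=Rn.from_euler('z',YAW).as_matrix()
HR=Hm+RB@[0,-.095,0]
def tool(alpha,closing):   # alpha deg: tilt of tool z forward of straight down; closing 'x' or 'y' of box
    a=np.radians(alpha);z=np.array([np.sin(a),0,-np.cos(a)])
    if closing=='y': y=np.array([0,1.,0])
    elif closing=='-y': y=np.array([0,-1.,0])
    else: y=np.array([np.cos(a),0,np.sin(a)])
    return RB@np.stack([np.cross(y,z),y,z],1)
def pose(p,R): T=np.eye(4);T[:3,:3]=R;T[:3,3]=p;return T
def cur():
    o=ctrl.get_obs();return pose(o['tool_pos'],Rn.from_rotvec(o['tool_rot']).as_matrix())
def rows(T0,T1,N,q=4):
    S=np.real(expm(np.real(logm(np.linalg.inv(T0)@T1))/N))
    w=np.round(np.degrees(Rn.from_matrix(S[:3,:3]).as_rotvec()),2);p=np.round(S[:3,3],q)
    S=pose(p,Rn.from_rotvec(np.radians(w)).as_matrix());E=T0@np.linalg.matrix_power(S,N)
    print(N,'rows',w.tolist(),p.tolist(),'end',np.round(E[:3,3],4));return E
def lidp(th,dist):  # world point on mid-plane at dist from hinge, handle height -6mm offset
    return Hm+RB@[-dist*np.cos(th)-.006*np.sin(th)*1,0,dist*np.sin(th)-.006*np.cos(th)]
E
python3 - <<'E'
from h import *
R=tool(0,'x');h=lidp(0,.272);print(h)
E=rows(cur(),pose(h+[0,0,.085],R),16)
E=rows(E,pose(h-[0,0,.019],R),5)
E
```

```text
[0.46090801 0.02531699 0.084     ]
16 rows [-0.01, 0.0, 3.9] [-0.0389, -0.012, 0.0038] end [0.4614 0.0245 0.1696]
5 rows [0.01, 0.0, 0.01] [0.0002, -0.0001, 0.0209] end [0.4609 0.0255 0.0651]
```

Call:
jog_arm(steps=[{"delta_rot": [0, 0, 3.9], "linear": [-0.0389, -0.012, 0.0038], "grip": 0.032}, {"delta_rot": [0, 0, 3.9], "linear": [-0.0389, -0.012, 0.0038], "grip": 0.032}, {"delta_rot": [0, 0, 3.9], "linear": [-0.0389, -0.012, 0.0038], "grip": 0.032}, {"delta_rot": [0, 0, 3.9], "linear": [-0.0389, -0.012, 0.0038], "grip": 0.032}, {"delta_rot": [0, 0, 3.9], "linear": [-0.0389, -0.012, 0.0038], "grip": 0.032}, {"delta_rot": [0, 0, 3.9], "linear": [-0.0389, -0.012, 0.0038], "grip": 0.032}, {"delta_rot": [0, 0, 3.9], "linear": [-0.0389, -0.012, 0.0038], "grip": 0.032}, {"delta_rot": [0, 0, 3.9], "linear": [-0.0389, -0.012, 0.0038], "grip": 0.032}])

```text
t: 0.9
tool_pos: [0.4134, 0.3415, 0.2002]
tool_rot: [-1.344, -2.839, 0.001]
contact_force: [0.2, -0.1, -0.3]
opening: 0.0319
grip_force: 0.0
```

Call:
jog_arm(steps=[{"delta_rot": [0, 0, 3.9], "linear": [-0.0389, -0.012, 0.0038], "grip": 0.032}, {"delta_rot": [0, 0, 3.9], "linear": [-0.0389, -0.012, 0.0038], "grip": 0.032}, {"delta_rot": [0, 0, 3.9], "linear": [-0.0389, -0.012, 0.0038], "grip": 0.032}, {"delta_rot": [0, 0, 3.9], "linear": [-0.0389, -0.012, 0.0038], "grip": 0.032}, {"delta_rot": [0, 0, 3.9], "linear": [-0.0389, -0.012, 0.0038], "grip": 0.032}, {"delta_rot": [0, 0, 3.9], "linear": [-0.0389, -0.012, 0.0038], "grip": 0.032}, {"delta_rot": [0, 0, 3.9], "linear": [-0.0389, -0.012, 0.0038], "grip": 0.032}, {"delta_rot": [0, 0, 3.9], "linear": [-0.0389, -0.012, 0.0038], "grip": 0.032}, {"delta_rot": [0, 0, 0], "linear": [0, 0, 0], "grip": 0.032}, {"delta_rot": [0, 0, 0], "linear": [0, 0, 0], "grip": 0.032}])

```text
t: 1.9
tool_pos: [0.4613, 0.0246, 0.1701]
tool_rot: [-2.056, -2.374, 0.0]
contact_force: [-0.1, 0.7, -0.4]
opening: 0.0317
grip_force: 0.0
```

```bash
python3 - <<'E'
from h import *
o=ctrl.get_obs();print(o['t'],o['q'],o['opening']);R=tool(0,'x');h=lidp(0,.272)
rows(cur(),pose(h-[0,0,.019],R),5)
snap('side','s1')
E
```

```text
1.9 [-1.08363446e-01 -3.09067274e-01  2.04496611e+00  5.32852379e-04
  1.40645571e+00 -2.51660130e-01] 0.03173767217271797
5 rows [-0.01, -0.01, -0.01] [0.0001, -0.0001, 0.021] end [0.4607 0.0251 0.0651]
```

View pics/s1.png

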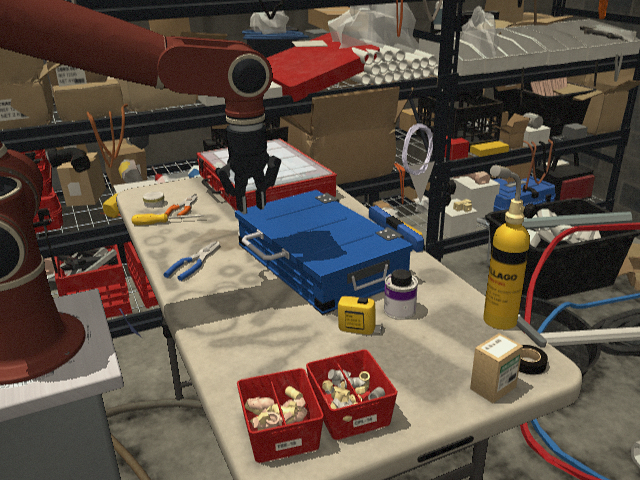

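Call:
jog_arm(steps=[{"delta_rot": [0, 0, 0], "linear": [0, 0, 0.024], "grip": 0.032}, {"delta_rot": [0, 0, 0], "linear": [0, 0, 0.024], "grip": 0.032}, {"delta_rot": [0, 0, 0], "linear": [0, 0, 0.024], "grip": 0.032}, {"delta_rot": [0, 0, 0], "linear": [0, 0, 0.024], "grip": 0.032}, {"delta_rot": [0, 0, 0], "linear": [0, 0, 0.009], "grip": 0.032}, {"delta_rot": [0, 0, 0], "linear": [0, 0, 0], "grip": 0.0}, {"delta_rot": [0, 0, 0], "linear": [0, 0, 0], "grip": 0.0}, {"delta_rot": [0, 0, 0], "linear": [0, 0, 0], "grip": 0.0}, {"delta_rot": [0, 0, 0], "linear": [0, 0, 0], "grip": 0.0}], newtons=60)

```text
t: 2.85
tool_pos: [0.4592, 0.0257, 0.0652]
tool_rot: [-2.05, -2.373, 0.006]
contact_force: [-7.5, 1.6, -1.0]
opening: 0.0077
grip_force: 58.4
```

```bash
cat > lift.py <<'E'
from h import *
def path(T0,th,al,q=4):
    # th, al arrays; start offset retained from the actual pose
    E=T0.copy();off=T0[:3,3]+(-.019)*T0[:3,2]-lidp(th[0],.272);print('off',np.round(off,4))
    for t,a in zip(th[1:],al[1:]):
        R=tool(a,'x');G=pose(lidp(t,.272)+off+.019*R[:,2],R);D=np.linalg.inv(E)@G
        w=np.round(np.degrees(Rn.from_matrix(D[:3,:3]).as_rotvec()),1);p=np.round(D[:3,3],q);print(w.tolist(),p.tolist())
        E=E@pose(p,Rn.from_rotvec(np.radians(w)).as_matrix())
    print(np.round(E[:3,3],4))
E
python3 - <<'E'
from lift import *
o=ctrl.get_obs();print(o['opening'],o['grip_force'],o['contact_force'])
path(cur(),np.linspace(0,1.235,41),np.linspace(0,40,41))
E
```

```text
0.007650978713923345 58.388110399246216 [-7.47270181  1.60459411 -0.96292508]
off [-0.0016  0.0004  0.0002]
[-1.4, -0.1, 0.1] [-0.0, 0.0003, -0.0084]
[-1.0, 0.0, 0.0] [-0.0, 0.0007, -0.0084]
[-1.0, 0.0, 0.0] [-0.0, 0.0011, -0.0084]
[-1.0, 0.0, 0.0] [-0.0, 0.0015, -0.0083]
[-1.0, 0.0, 0.0] [-0.0, 0.0019, -0.0082]
[-1.0, 0.0, 0.0] [-0.0, 0.0023, -0.0082]
[-1.0, 0.0, 0.0] [-0.0, 0.0027, -0.0081]
[-1.0, 0.0, 0.0] [-0.0, 0.0031, -0.0079]
[-1.0, 0.0, 0.0] [-0.0, 0.0034, -0.0078]
[-1.0, 0.0, 0.0] [-0.0, 0.0038, -0.0077]
[-1.0, 0.0, 0.0] [-0.0, 0.0042, -0.0074]
[-1.0, 0.0, 0.0] [-0.0, 0.0046, -0.0073]
[-1.0, 0.0, 0.0] [-0.0, 0.0049, -0.0071]
[-1.0, 0.0, 0.0] [-0.0001, 0.0052, -0.0068]
[-1.0, 0.0, 0.0] [0.0, 0.0055, -0.0066]
[-1.0, 0.0, 0.0] [0.0, 0.0059, -0.0063]
[-1.0, 0.0, 0.0] [0.0, 0.0062, -0.006]
[-1.0, 0.0, 0.0] [0.0, 0.0064, -0.0058]
[-1.0, 0.0, 0.0] [0.0, 0.0067, -0.0055]
[-1.0, 0.0, 0.0] [0.0, 0.007, -0.0051]
[-1.0, 0.0, 0.0] [0.0, 0.0072, -0.0048]
[-1.0, 0.0, 0.0] [0.0, 0.0075, -0.0045]
[-1.0, 0.0, 0.0] [0.0, 0.0076, -0.0041]
[-1.0, 0.0, 0.0] [0.0, 0.0078, -0.0038]
[-1.0, 0.0, 0.0] [0.0, 0.0081, -0.0034]
[-1.0, 0.0, 0.0] [0.0, 0.0081, -0.003]
[-1.0, 0.0, 0.0] [0.0, 0.0083, -0.0027]
[-1.0, 0.0, 0.0] [0.0, 0.0084, -0.0022]
[-1.0, 0.0, 0.0] [-0.0, 0.0086, -0.0019]
[-1.0, 0.0, 0.0] [-0.0, 0.0086, -0.0015]
[-1.0, 0.0, 0.0] [-0.0, 0.0086, -0.001]
[-1.0, 0.0, 0.0] [-0.0, 0.0087, -0.0007]
[-1.0, 0.0, 0.0] [-0.0, 0.0088, -0.0003]
[-1.0, 0.0, 0.0] [-0.0, 0.0087, 0.0002]
[-1.0, 0.0, 0.0] [-0.0, 0.0087, 0.0005]
[-1.0, 0.0, 0.0] [-0.0, 0.0087, 0.001]
[-1.0, 0.0, 0.0] [-0.0, 0.0086, 0.0014]
[-1.0, 0.0, 0.0] [-0.0, 0.0086, 0.0017]
[-1.0, -0.0, 0.0] [-0.0, 0.0084, 0.0022]
[-1.0, -0.0, 0.0] [-0.0, 0.0083, 0.0025]
[0.6463 0.0528 0.3305]
```

Call:
jog_arm(steps=[{"delta_rot": [-1, 0, 0], "linear": [0, -0.0008, -0.0084], "grip": 0}, {"delta_rot": [-1, 0, 0], "linear": [0, 0.0003, -0.0084], "grip": 0}, {"delta_rot": [-1, 0, 0], "linear": [0, 0.0006, -0.0084], "grip": 0}, {"delta_rot": [-1, 0, 0], "linear": [0, 0.0015, -0.0083], "grip": 0}, {"delta_rot": [-1, 0, 0], "linear": [0, 0.0019, -0.0082], "grip": 0}, {"delta_rot": [-1, 0, 0], "linear": [0, 0.0023, -0.0082], "grip": 0}, {"delta_rot": [-1, 0, 0], "linear": [0, 0.0027, -0.0081], "grip": 0}, {"delta_rot": [-1, 0, 0], "linear": [0, 0.0031, -0.0079], "grip": 0}, {"delta_rot": [-1, 0, 0], "linear": [0, 0.0034, -0.0078], "grip": 0}, {"delta_rot": [-1, 0, 0], "linear": [0, 0.0038, -0.0077], "grip": 0}])

```text
t: 3.85
tool_pos: [0.4725, 0.0276, 0.1487]
tool_rot: [1.978, 2.288, 0.2]
contact_force: [-3.9, 5.0, -9.4]
opening: 0.0081
grip_force: 58.3
```

Call:
jog_arm(steps=[{"delta_rot": [-1, 0, 0], "linear": [0, 0.0042, -0.0074], "grip": 0}, {"delta_rot": [-1, 0, 0], "linear": [0, 0.0046, -0.0073], "grip": 0}, {"delta_rot": [-1, 0, 0], "linear": [0, 0.0049, -0.0071], "grip": 0}, {"delta_rot": [-1, 0, 0], "linear": [0, 0.0052, -0.0068], "grip": 0}, {"delta_rot": [-1, 0, 0], "linear": [0, 0.0055, -0.0066], "grip": 0}, {"delta_rot": [-1, 0, 0], "linear": [0, 0.0059, -0.0063], "grip": 0}, {"delta_rot": [-1, 0, 0], "linear": [0, 0.0062, -0.006], "grip": 0}, {"delta_rot": [-1, 0, 0], "linear": [0, 0.0064, -0.0058], "grip": 0}, {"delta_rot": [-1, 0, 0], "linear": [0, 0.0067, -0.0055], "grip": 0}, {"delta_rot": [-1, 0, 0], "linear": [0, 0.007, -0.0051], "grip": 0}])

```text
t: 4.85
tool_pos: [0.5079, 0.0328, 0.2246]
tool_rot: [1.895, 2.195, 0.374]
contact_force: [-24.4, 1.5, 2.7]
opening: 0.0078
grip_force: 58.9
```

```bash
python3 - <<'E'
from h import *
o=ctrl.get_obs();print(o);R=cur()[:3,:3]
g=RB.T@(o['tool_pos']-.019*R[:,2]-Hm);print(g,np.hypot(g[0],g[2]),np.arctan2(g[2],-g[0]))
E
```

```text
{'t': 4.85, 'q': array([-0.13348247, -0.46989592,  2.09672214,  0.09987805,  1.19272236,
       -0.30184161]), 'dq': array([ 0.00218414, -0.02790106, -0.07604229,  0.05272294, -0.06354105,
       -0.00650145]), 'effort': array([-1.62471101e+00, -1.71072131e+01, -4.53186214e+01,  6.56817835e-01,
       -6.99747115e+00, -2.91652686e-02]), 'tool_pos': array([0.5079313 , 0.03279426, 0.22464175]), 'tool_rot': array([1.89467991, 2.19488226, 0.37411071]), 'contact_force': array([-24.42706178,   1.50207178,   2.6592145 ]), 'wrist_torque': array([0.19128823, 3.93993287, 0.29504751]), 'grip_force': 58.88172090053558, 'opening': 0.007790133981238518}
[-0.23066117  0.00061486  0.1525771 ] 0.2765580337995213 0.5844012703721894
```

Call:
jog_arm(steps=[{"delta_rot": [-1, 0, 0], "linear": [0, 0.0064, -0.0058], "grip": 0}, {"delta_rot": [-1, 0, 0], "linear": [0, 0.0067, -0.0055], "grip": 0}, {"delta_rot": [-1, 0, 0], "linear": [0, 0.0069, -0.0053], "grip": 0}, {"delta_rot": [-1, 0, 0], "linear": [0, 0.0071, -0.0049], "grip": 0}, {"delta_rot": [-1, 0, 0], "linear": [0, 0.0077, -0.0037], "grip": 0}])

```text
t: 5.35
tool_pos: [0.5337, 0.0365, 0.2597]
tool_rot: [1.846, 2.135, 0.471]
contact_force: [3.6, 6.2, -15.2]
opening: 0.0075
grip_force: 58.6
```

```bash
python3 - <<'E'
from h import *
o=ctrl.get_obs();R=cur()[:3,:3]
g=RB.T@(o['tool_pos']-.019*R[:,2]-Hm);print(g,np.hypot(g[0],g[2]),np.arctan2(g[2],-g[0]),RB.T@o['contact_force'],o['wrist_torque'],R.T@RB@[0,1,0])
im,d=snap('side','s2');snap('top','t2')
E
```

```text
[-0.20634095  0.00059957  0.1869827 ] 0.2784584719148823 0.7362207486330175 [  4.47438042   5.66188757 -15.22612229] [0.53104648 0.93809067 0.25534741] [9.99996130e-01 8.12307499e-04 2.66101758e-03]
```

View pics/s2.png

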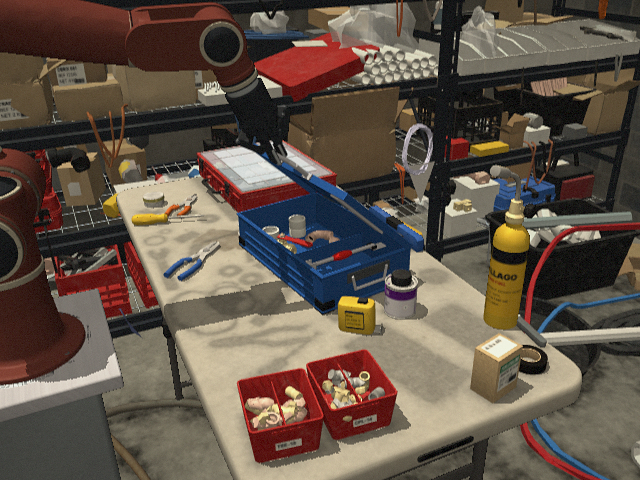

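Call:
jog_arm(steps=[{"delta_rot": [-1, 0, 0], "linear": [0, 0.0085, -0.0021], "grip": 0}, {"delta_rot": [-1, 0, 0], "linear": [0, 0.0087, -0.0018], "grip": 0}, {"delta_rot": [-1, 0, 0], "linear": [0, 0.0084, -0.0022], "grip": 0}, {"delta_rot": [-1, 0, 0], "linear": [0, 0.0086, -0.0019], "grip": 0}, {"delta_rot": [-1, 0, 0], "linear": [0, 0.0086, -0.0015], "grip": 0}, {"delta_rot": [-1, 0, 0], "linear": [0, 0.0086, -0.001], "grip": 0}, {"delta_rot": [-1, 0, 0], "linear": [0, 0.0087, -0.0007], "grip": 0}])

```text
t: 6.15
tool_pos: [0.5815, 0.0435, 0.3036]
tool_rot: [1.775, 2.056, 0.59]
contact_force: [-14.3, 4.8, 4.0]
opening: 0.0077
grip_force: 58.8
```

```bash
python3 - <<'E'
from h import *
o=ctrl.get_obs();R=cur()[:3,:3]
g=RB.T@(o['tool_pos']-.019*R[:,2]-Hm);print(g,np.hypot(g[0],g[2]),np.arctan2(g[2],-g[0]),RB.T@o['contact_force'],o['wrist_torque'])
# rod: red grip & tip in side picture
z=np.load('pics/s2.npz');im,d=z['im'],z['d'];P=cloud('side',d);hsv=cv2.cvtColor(im,cv2.COLOR_RGB2HSV)
m=((hsv[...,0]<6)|(hsv[...,0]>174))&(hsv[...,1]>150)&(hsv[...,2]>70);m[:,:300]=0;m[:240]=0;m[270:]=0;m[:,400:]=0
v,u=np.nonzero(m);Q=(P[m]-HR)@RB;print(len(u),u.min(),u.max(),v.min(),v.max(),np.median(Q,0),np.percentile(Q,[5,95],axis=0))
c=cv2.resize(im[225:275,295:395,::-1],None,fx=6,fy=6,interpolation=cv2.INTER_CUBIC);cv2.imwrite('pics/c2.png',c)
E
```

```text
[-0.16013014  0.00064869  0.2296962 ] 0.2800035863958684 0.9619931945736061 [-13.44087818   6.77917846   3.95528958] [0.60325097 2.12878281 0.53329159]
192 300 351 240 260 [-0.12710199 -0.00244739 -0.02771132] [[-0.14808329 -0.00977474 -0.03732505]
 [-0.09625623  0.1108513  -0.01996455]]
```

View pics/c2.png

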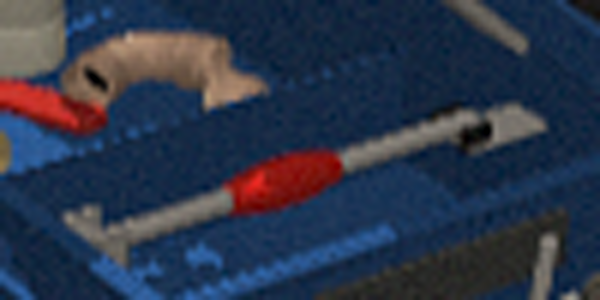

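Call:
jog_arm(steps=[{"delta_rot": [-1, 0, 0], "linear": [0, 0.0088, -0.0003], "grip": 0}, {"delta_rot": [-1, 0, 0], "linear": [0, 0.0087, 0.0002], "grip": 0}, {"delta_rot": [-1, 0, 0], "linear": [0, 0.0087, 0.0005], "grip": 0}, {"delta_rot": [-1, 0, 0], "linear": [0, 0.0087, 0.001], "grip": 0}, {"delta_rot": [-1, 0, 0], "linear": [0, 0.0086, 0.0014], "grip": 0}, {"delta_rot": [-1, 0, 0], "linear": [0, 0.0086, 0.0017], "grip": 0}, {"delta_rot": [-1, 0, 0], "linear": [0, 0.0084, 0.0022], "grip": 0}, {"delta_rot": [-1, 0, 0], "linear": [0, 0.0083, 0.0025], "grip": 0}], newtons=90)

```text
t: 6.95
tool_pos: [0.6433, 0.0523, 0.3363]
tool_rot: [1.693, 1.962, 0.717]
contact_force: [-7.9, 4.4, 0.2]
opening: 0.0067
grip_force: 92.1
```

```bash
python3 - <<'E'
from h import *
o=ctrl.get_obs();R=cur()[:3,:3]
g=RB.T@(o['tool_pos']-.019*R[:,2]-Hm);print(g,np.hypot(g[0],g[2]),np.arctan2(g[2],-g[0]),RB.T@o['contact_force'],o['q'])
z=np.load('pics/s2.npz');im,d=z['im'],z['d'];P=cloud('side',d);hsv=cv2.cvtColor(im,cv2.COLOR_RGB2HSV)
m=((hsv[...,0]<6)|(hsv[...,0]>174))&(hsv[...,1]>150)&(hsv[...,2]>70);m[:,:325]=0;m[:245]=0;m[266:]=0;m[:,360:]=0
v,u=np.nonzero(m);Q=(P[m]-HR)@RB;print(len(u),u.min(),u.max(),v.min(),v.max(),np.median(Q,0),np.percentile(Q,[5,95],axis=0))
print((plane('side',(u.min()+u.max())/2,(v.min()+v.max())/2,.062)-HR)@RB)
im,d=snap('side','s3');snap('top','t3');hsv=cv2.cvtColor(im,cv2.COLOR_RGB2HSV)
# lid angle from blue cloud above rim
P=(cloud('side',d)-HR)@RB
m=(hsv[...,0]>100)&(hsv[...,0]<125)&(hsv[...,1]>130)&(P[...,2]>.03)&(P[...,2]<.25)&(P[...,0]>-.2)&(P[...,0]<.05)&(abs(P[...,1])<.3)
Q=P[m];print(len(Q),np.polyfit(Q[:,2],Q[:,0],1),np.arctan2(1,-np.polyfit(Q[:,2],Q[:,0],1)[0]))
E
```

```text
[-0.09991116  0.00055545  0.26082037] 0.27930181838018175 1.204973789879471 [-7.22408178  5.4832038   0.23245826] [-0.10398843 -0.36341364  1.91942001  0.20350289  0.91016487 -0.31961334]
128 333 351 250 260 [-0.11792412 -0.00514029 -0.02393123] [[-0.13669605 -0.01012186 -0.03263667]
 [-0.09513904  0.0049021  -0.0194167 ]]
[-0.11495234 -0.00024652 -0.028     ]
5865 [-0.35806117 -0.00314996] 1.2269581920794637
```

View pics/s3.png

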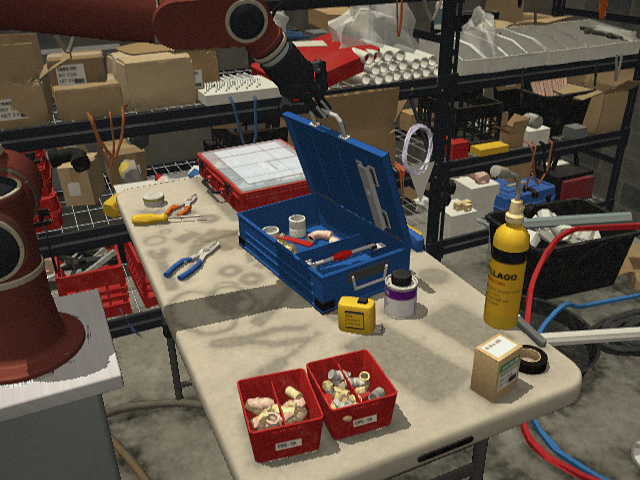

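The lid is open to about 1.23 rad. The rail on its underside shows at about (378,195), with the rod and red grip at (342,255). I'll crop the rail to find the slot.

```bash
python3 - <<'E'
from h import *
z=np.load('pics/s3.npz');im=z['im']
c=cv2.resize(im[150:240,340:420,::-1],None,fx=6,fy=6,interpolation=cv2.INTER_CUBIC);cv2.imwrite('pics/c3.png',c)
E
```

```text
(no output)
```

View pics/c3.png

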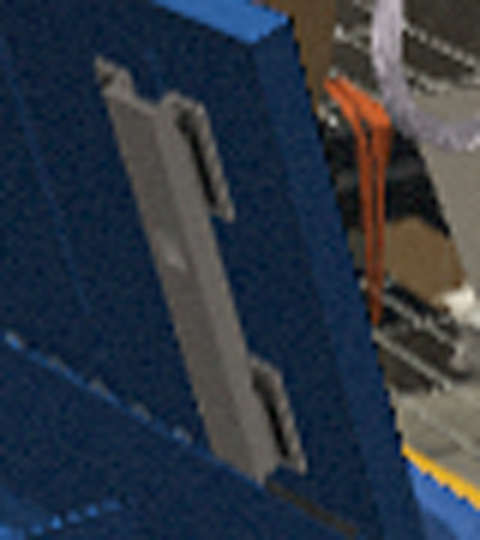

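```bash
python3 - <<'E'
from h import *
th=1.227;c=ctrl.camera_info('side');R=np.array(c['R']);o=-R.T@c['t']
RL=RB@Rn.from_euler('y',th).as_matrix()
for cu,cv in((175,250),(172,240),(178,262),(135,95),(225,460)):
    r=R.T@np.linalg.inv(c['camera_matrix'])@[340+(cu+.5)/6-.5,150+(cv+.5)/6-.5,1]
    a=RL.T@(o-HR);b=RL.T@r;s=(-.013-a[2])/b[2];print(cu,cv,np.round(a+s*b,4))
T=cur();R=tool(40,'x');A=pose(T[:3,3]-.08*T[:3,2],T[:3,:3]);
def G(x,z,al,cl,back=0): Rr=tool(al,cl);return pose(HR+RB@[x,0,z]+(.019-back)*Rr[:,2],Rr)
rows(A,G(-.115,-.028,40,'x',.2),6)
B=G(-.115,-.028,40,'x',.2);rows(B,G(-.115,-.028,40,'-y',.2),11)
rows(B,G(-.115,-.028,40,'y',.2),11)
E
```

```text
175 250 [-0.1135 -0.004  -0.013 ]
172 240 [-0.1178 -0.0041 -0.013 ]
178 262 [-0.1081 -0.0035 -0.013 ]
135 95 [-0.1798 -0.0095 -0.013 ]
225 460 [-0.0145  0.0072 -0.013 ]
6 rows [0.05, -0.01, 0.02] [-0.0159, -0.033, 0.0151] end [ 0.5148 -0.063   0.2008]
11 rows [-0.0, -0.0, 8.18] [0.0, 0.0, 0.0] end [ 0.5148 -0.0629  0.2007]
11 rows [-0.0, 0.0, -8.18] [0.0, 0.0, 0.0] end [ 0.5148 -0.0629  0.2007]
```

Call:
jog_arm(steps=[{"delta_rot": [0, 0, 0], "linear": [0, 0, 0], "grip": 0.04}, {"delta_rot": [0, 0, 0], "linear": [0, 0, 0], "grip": 0.04}, {"delta_rot": [0, 0, 0], "linear": [0, 0, -0.02], "grip": 0.04}, {"delta_rot": [0, 0, 0], "linear": [0, 0, -0.03], "grip": 0.04}, {"delta_rot": [0, 0, 0], "linear": [0, 0, -0.03], "grip": 0.04}])

```text
t: 7.55
tool_pos: [0.5922, 0.0435, 0.3963]
tool_rot: [1.694, 1.959, 0.715]
contact_force: [0.5, -0.5, 1.6]
opening: 0.0399
grip_force: 0.0
```

Call:
jog_arm(steps=[{"delta_rot": [0, 0, 0], "linear": [-0.0159, -0.033, 0.0151], "grip": 0.045}, {"delta_rot": [0, 0, 0], "linear": [-0.0159, -0.033, 0.0151], "grip": 0.045}, {"delta_rot": [0, 0, 0], "linear": [-0.0159, -0.033, 0.0151], "grip": 0.045}, {"delta_rot": [0, 0, 0], "linear": [-0.0159, -0.033, 0.0151], "grip": 0.045}, {"delta_rot": [0, 0, 8.18], "linear": [-0.0159, -0.033, 0.0151], "grip": 0.045}, {"delta_rot": [0, 0, 8.18], "linear": [-0.0205, -0.0304, 0.0151], "grip": 0.045}, {"delta_rot": [0, 0, 8.18], "linear": [0, 0, 0], "grip": 0.045}, {"delta_rot": [0, 0, 8.18], "linear": [0, 0, 0], "grip": 0.045}, {"delta_rot": [0, 0, 8.18], "linear": [0, 0, 0], "grip": 0.045}, {"delta_rot": [0, 0, 8.18], "linear": [0, 0, 0], "grip": 0.045}])

```text
t: 8.55
tool_pos: [0.5147, -0.0651, 0.1994]
tool_rot: [2.531, 1.15, 0.975]
contact_force: [0.5, -0.1, 0.9]
opening: 0.0449
grip_force: 0.0
```

Call:
jog_arm(steps=[{"delta_rot": [0, 0, 8.18], "linear": [0, 0, 0], "grip": 0.045}, {"delta_rot": [0, 0, 8.18], "linear": [0, 0, 0], "grip": 0.045}, {"delta_rot": [0, 0, 8.18], "linear": [0, 0, 0], "grip": 0.045}, {"delta_rot": [0, 0, 8.18], "linear": [0, 0, 0], "grip": 0.045}, {"delta_rot": [0, 0, 8.18], "linear": [0, 0, 0], "grip": 0.045}, {"delta_rot": [0, 0, 0], "linear": [0, 0, 0], "grip": 0.045}])

```text
t: 9.15
tool_pos: [0.5147, -0.0648, 0.1993]
tool_rot: [-2.9, -0.212, -1.061]
contact_force: [-0.1, -0.5, 0.4]
opening: 0.0452
grip_force: 0.0
```

```bash
cat >> h.py <<'E'
def lidang(n,d,im):
    hsv=cv2.cvtColor(im,cv2.COLOR_RGB2HSV);P=(cloud(n,d)-HR)@RB
    m=(hsv[...,0]>100)&(hsv[...,0]<125)&(hsv[...,1]>130)&(P[...,2]>.03)&(P[...,2]<.25)&(P[...,0]>-.22)&(P[...,0]<.05)&(P[...,1]<.28)&(P[...,1]>.06)
    Q=P[m];c=np.polyfit(Q[:,2],Q[:,0],1);return len(Q),np.arctan2(1,-c[0])
def G(x,z,al,cl='-y',back=0): Rr=tool(al,cl);return pose(HR+RB@[x,0,z]+(.019-back)*Rr[:,2],Rr)
E
python3 - <<'E'
from h import *
im,d=snap('side','s4');print(lidang('side',d,im))
o=ctrl.get_obs();print(o['t'],o['q'],o['opening'])
rows(cur(),G(-.115,-.028,40),6)
E
```

```text
(3356, np.float64(1.1947592021353937))
9.2 [-0.47635402 -0.63867624  2.32898872  0.49206706  0.91080507  0.74870965] 0.04534630992538264
6 rows [0.02, -0.02, 0.05] [0.0002, -0.0003, 0.0332] end [ 0.6422 -0.0445  0.0473]
```

View pics/s4.png

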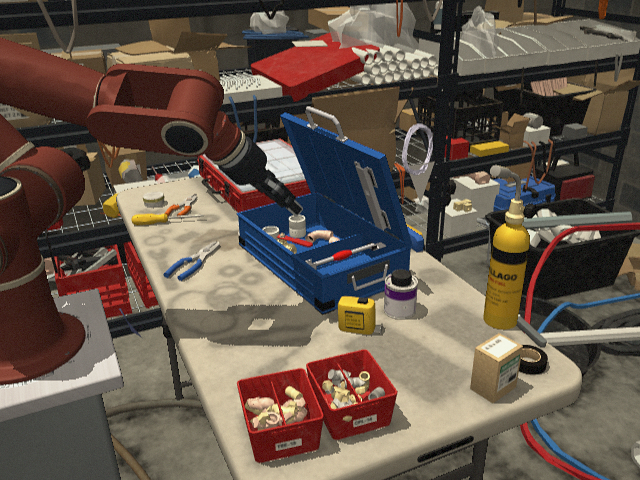

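Call:
jog_arm(steps=[{"delta_rot": [0, 0, 0], "linear": [0, 0, 0.0332], "grip": 0.045}, {"delta_rot": [0, 0, 0], "linear": [0, 0, 0.0332], "grip": 0.045}, {"delta_rot": [0, 0, 0], "linear": [0, 0, 0.0332], "grip": 0.045}, {"delta_rot": [0, 0, 0], "linear": [0, 0, 0.0332], "grip": 0.045}, {"delta_rot": [0, 0, 0], "linear": [0, 0, 0.0332], "grip": 0.045}, {"delta_rot": [0, 0, 0], "linear": [0, 0, 0.0332], "grip": 0.045}, {"delta_rot": [0, 0, 0], "linear": [0, 0, 0], "grip": 0.045}], newtons=30)

```text
t: 9.9
tool_pos: [0.6398, -0.0445, 0.0394]
tool_rot: [-2.901, -0.215, -1.044]
contact_force: [-0.7, -0.3, -0.7]
opening: 0.0453
grip_force: 0.0
```

Call:
jog_arm(steps=[{"delta_rot": [0, 0, 0], "linear": [0, 0, 0], "grip": 0}, {"delta_rot": [0, 0, 0], "linear": [0, 0, 0], "grip": 0}, {"delta_rot": [0, 0, 0], "linear": [0, 0, 0], "grip": 0}, {"delta_rot": [0, 0, 0], "linear": [0, 0, 0], "grip": 0}])

```text
t: 10.3
tool_pos: [0.6411, -0.0451, 0.0465]
tool_rot: [-2.898, -0.212, -1.059]
contact_force: [2.5, 4.4, -0.7]
opening: 0.016
grip_force: 29.2
```

```bash
cat > rod.py <<'E'
from h import *
def info():
    o=ctrl.get_obs();T=cur();g=RB.T@(T[:3,3]-.019*T[:3,2]-HR);v=g-np.array([-.195,0,-.028])
    print('t',round(o['t'],2),'g',np.round(g,4),'phi',round(np.arctan2(v[2],v[0]),4),'r',round(np.hypot(v[0],v[2]),4),'F',np.round(RB.T@o['contact_force'],1),'Ftool',np.round(T[:3,:3].T@o['contact_force'],1),'tau',np.round(RB.T@o['wrist_torque'],2),'open',round(o['opening'],4),round(o['grip_force'],1))
    return g
def arc(ph,g0=None,r=.08):
    # box displacement -> tool axes (alpha fixed 40, closing -y)
    R=RB.T@tool(40,'-y');p=lambda f:np.array([r*np.cos(f),0,r*np.sin(f)]);E=np.zeros(3)
    for a,b in zip(ph[:-1],ph[1:]):
        d=np.round(R.T@(p(b)-p(ph[0]))-E,4);E+=d;print(d.tolist())
E
python3 - <<'E'
from rod import *
info();arc(np.linspace(0,.66,12))
im,d=snap('side','s5');print(lidang('side',d,im))
E
```

```text
t 10.3 g [-0.116  -0.0006 -0.029 ] phi -0.013 r 0.079 F [ 3.1  4.  -0.7] Ftool [ 1.9 -4.   2.6] tau [ 0.41 -0.    0.41] open 0.016 29.2
[0.003, -0.0, -0.0038]
[0.0027, -0.0, -0.0039]
[0.0025, -0.0, -0.0041]
[0.0023, -0.0, -0.0042]
[0.002, -0.0, -0.0044]
[0.0017, -0.0, -0.0045]
[0.0014, -0.0, -0.0046]
[0.0012, -0.0, -0.0046]
[0.0009, -0.0, -0.0047]
[0.0006, -0.0, -0.0048]
[0.0004, -0.0, -0.0048]
(3256, np.float64(1.1711516764721641))
```

View pics/s5.png

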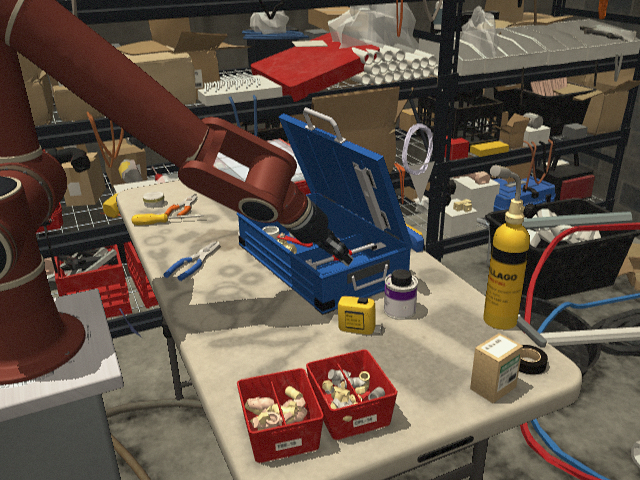

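Call:
jog_arm(steps=[{"delta_rot": [0, 0, 0], "linear": [0.003, 0, -0.0038], "grip": 0}, {"delta_rot": [0, 0, 0], "linear": [0.0027, 0, -0.0039], "grip": 0}, {"delta_rot": [0, 0, 0], "linear": [0.0025, 0, -0.0041], "grip": 0}, {"delta_rot": [0, 0, 0], "linear": [0.0023, 0, -0.0042], "grip": 0}, {"delta_rot": [0, 0, 0], "linear": [0.002, 0, -0.0044], "grip": 0}, {"delta_rot": [0, 0, 0], "linear": [0.0017, 0, -0.0045], "grip": 0}, {"delta_rot": [0, 0, 0], "linear": [0.0014, 0, -0.0046], "grip": 0}, {"delta_rot": [0, 0, 0], "linear": [0.0012, 0, -0.0046], "grip": 0}, {"delta_rot": [0, 0, 0], "linear": [0.0009, 0, -0.0047], "grip": 0}, {"delta_rot": [0, 0, 0], "linear": [0.0006, 0, -0.0048], "grip": 0}])

```text
t: 11.35
tool_pos: [0.6267, -0.0472, 0.0902]
tool_rot: [-2.899, -0.211, -1.056]
contact_force: [3.0, 3.7, -0.5]
opening: 0.0159
grip_force: 29.2
```

Call:
jog_arm(steps=[{"delta_rot": [0, 0, 0], "linear": [0.0004, 0, -0.0048], "grip": 0}, {"delta_rot": [0, 0, 0], "linear": [0, 0, 0], "grip": 0}, {"delta_rot": [0, 0, 0], "linear": [0, 0, 0], "grip": 0}, {"delta_rot": [0, 0, 0], "linear": [0, 0, 0], "grip": 0}, {"delta_rot": [0, 0, 0], "linear": [0, 0, 0], "grip": 0}])

```text
t: 11.85
tool_pos: [0.6241, -0.0476, 0.0936]
tool_rot: [-2.899, -0.211, -1.056]
contact_force: [3.1, 3.8, -0.2]
opening: 0.0162
grip_force: 29.3
```

```bash
python3 - <<'E'
from rod import *
info();im,d=snap('side','s6');print(lidang('side',d,im))
for ph in np.arange(.6,1.05,.05):
    x,z=-.195+.166*np.cos(ph),-.028+.166*np.sin(ph);D=np.hypot(x,z);print(round(ph,2),'rail l',round(np.sqrt(D*D-.013**2),4),'th',round(np.arctan2(z,-x)+np.arcsin(.013/D),3),'th slot',round(np.arctan2(z,-x)+np.arcsin(.002/D),3))
arc(np.arange(.66,1.06,.02),r=.08)
E
```

```text
t 11.85 g [-0.1331 -0.0006  0.0182] phi 0.6413 r 0.0772 F [ 3.6  3.3 -0.2] Ftool [ 2.6 -3.3  2.4] tau [ 0.46 -0.08  0.47] open 0.0162 29.3
(3034, np.float64(1.1342741343754792))
0.6 rail l 0.0867 th 0.997 th slot 0.871
0.65 rail l 0.095 th 0.992 th slot 0.877
0.7 rail l 0.1034 th 0.985 th slot 0.879
0.75 rail l 0.1118 th 0.974 th slot 0.876
0.8 rail l 0.1201 th 0.962 th slot 0.871
0.85 rail l 0.1284 th 0.948 th slot 0.863
0.9 rail l 0.1366 th 0.933 th slot 0.853
0.95 rail l 0.1448 th 0.917 th slot 0.841
1.0 rail l 0.153 th 0.9 th slot 0.828
[0.0, -0.0, -0.0016]
[0.0001, -0.0, -0.0016]
[-0.0001, -0.0, -0.0016]
[-0.0, -0.0, -0.0016]
[-0.0001, -0.0, -0.0016]
[-0.0001, -0.0, -0.0016]
[-0.0002, -0.0, -0.0016]
[-0.0001, -0.0, -0.0016]
[-0.0002, -0.0, -0.0016]
[-0.0003, -0.0, -0.0015]
[-0.0003, -0.0, -0.0016]
[-0.0003, -0.0, -0.0016]
[-0.0003, -0.0, -0.0016]
[-0.0004, -0.0, -0.0015]
[-0.0004, -0.0, -0.0016]
[-0.0004, -0.0, -0.0015]
[-0.0005, -0.0, -0.0015]
[-0.0005, -0.0, -0.0016]
[-0.0005, -0.0, -0.0015]
```

Call:
jog_arm(steps=[{"linear": [0, 0, 0], "delta_rot": [0, 0, 0], "grip": 0}, {"linear": [0, 0, 0], "delta_rot": [0, 0, 0], "grip": 0}, {"linear": [0, 0, 0], "delta_rot": [0, 0, 0], "grip": 0}, {"linear": [0, 0, 0], "delta_rot": [0, 0, 0], "grip": 0}, {"linear": [0, 0, 0], "delta_rot": [0, 0, 0], "grip": 0}, {"linear": [0, 0, 0], "delta_rot": [0, 0, 0], "grip": 0}, {"linear": [0, 0, 0], "delta_rot": [0, 0, 0], "grip": 0}, {"linear": [0, 0, 0], "delta_rot": [0, 0, 0], "grip": 0}, {"linear": [0, 0, 0], "delta_rot": [0, 0, 0], "grip": 0}, {"linear": [0, 0, 0], "delta_rot": [0, 0, 0], "grip": 0}])

```text
t: 12.9
tool_pos: [0.6242, -0.0476, 0.0936]
tool_rot: [-2.899, -0.211, -1.056]
contact_force: [2.7, 3.6, 0.4]
opening: 0.0159
grip_force: 29.3
```

Call:
jog_arm(steps=[{"linear": [0, 0, 0], "delta_rot": [0, 0, 0], "grip": 0}, {"linear": [0, 0, 0], "delta_rot": [0, 0, 0], "grip": 0}, {"linear": [0, 0, 0], "delta_rot": [0, 0, 0], "grip": 0}, {"linear": [0, 0, 0], "delta_rot": [0, 0, 0], "grip": 0}, {"linear": [0, 0, 0], "delta_rot": [0, 0, 0], "grip": 0}, {"linear": [0, 0, 0], "delta_rot": [0, 0, 0], "grip": 0}, {"linear": [0, 0, 0], "delta_rot": [0, 0, 0], "grip": 0}, {"linear": [0, 0, 0], "delta_rot": [0, 0, 0], "grip": 0}, {"linear": [0, 0, 0], "delta_rot": [0, 0, 0], "grip": 0}, {"linear": [0, 0, 0], "delta_rot": [0, 0, 0], "grip": 0}])

```text
t: 13.9
tool_pos: [0.6242, -0.0476, 0.0936]
tool_rot: [-2.899, -0.211, -1.056]
contact_force: [1.7, 4.4, 0.6]
opening: 0.0158
grip_force: 29.3
```

Call:
jog_arm(steps=[{"linear": [0, 0, 0], "delta_rot": [0, 0, 0], "grip": 0}, {"linear": [0, 0, 0], "delta_rot": [0, 0, 0], "grip": 0}, {"linear": [0, 0, 0], "delta_rot": [0, 0, 0], "grip": 0}, {"linear": [0, 0, 0], "delta_rot": [0, 0, 0], "grip": 0}, {"linear": [0, 0, 0], "delta_rot": [0, 0, 0], "grip": 0}, {"linear": [0, 0, 0], "delta_rot": [0, 0, 0], "grip": 0}, {"linear": [0, 0, 0], "delta_rot": [0, 0, 0], "grip": 0}, {"linear": [0, 0, 0], "delta_rot": [0, 0, 0], "grip": 0}, {"linear": [0, 0, 0], "delta_rot": [0, 0, 0], "grip": 0}, {"linear": [0, 0, 0], "delta_rot": [0, 0, 0], "grip": 0}])

```text
t: 14.9
tool_pos: [0.6241, -0.0476, 0.0936]
tool_rot: [-2.899, -0.211, -1.055]
contact_force: [2.1, 4.6, -0.4]
opening: 0.0158
grip_force: 29.3
```

Call:
jog_arm(steps=[{"linear": [0, 0, 0], "delta_rot": [0, 0, 0], "grip": 0}, {"linear": [0, 0, 0], "delta_rot": [0, 0, 0], "grip": 0}, {"linear": [0, 0, 0], "delta_rot": [0, 0, 0], "grip": 0}, {"linear": [0, 0, 0], "delta_rot": [0, 0, 0], "grip": 0}, {"linear": [0, 0, 0], "delta_rot": [0, 0, 0], "grip": 0}, {"linear": [0, 0, 0], "delta_rot": [0, 0, 0], "grip": 0}, {"linear": [0, 0, 0], "delta_rot": [0, 0, 0], "grip": 0}, {"linear": [0, 0, 0], "delta_rot": [0, 0, 0], "grip": 0}, {"linear": [0, 0, 0], "delta_rot": [0, 0, 0], "grip": 0}, {"linear": [0, 0, 0], "delta_rot": [0, 0, 0], "grip": 0}])

```text
t: 15.9
tool_pos: [0.6242, -0.0476, 0.0936]
tool_rot: [-2.899, -0.211, -1.056]
contact_force: [2.6, 3.5, -1.4]
opening: 0.0156
grip_force: 29.3
```

Call:
jog_arm(steps=[{"linear": [0, 0, 0], "delta_rot": [0, 0, 0], "grip": 0}, {"linear": [0, 0, 0], "delta_rot": [0, 0, 0], "grip": 0}, {"linear": [0, 0, 0], "delta_rot": [0, 0, 0], "grip": 0}, {"linear": [0, 0, 0], "delta_rot": [0, 0, 0], "grip": 0}, {"linear": [0, 0, 0], "delta_rot": [0, 0, 0], "grip": 0}, {"linear": [0, 0, 0], "delta_rot": [0, 0, 0], "grip": 0}, {"linear": [0, 0, 0], "delta_rot": [0, 0, 0], "grip": 0}, {"linear": [0, 0, 0], "delta_rot": [0, 0, 0], "grip": 0}, {"linear": [0, 0, 0], "delta_rot": [0, 0, 0], "grip": 0}, {"linear": [0, 0, 0], "delta_rot": [0, 0, 0], "grip": 0}])

```text
t: 16.9
tool_pos: [0.6242, -0.0476, 0.0936]
tool_rot: [-2.899, -0.211, -1.056]
contact_force: [2.4, 4.5, -0.1]
opening: 0.0158
grip_force: 29.3
```

```bash
python3 - <<'E'
from rod import *
info();im,d=snap('side','s7');print(lidang('side',d,im))
E
```

```text
t 16.9 g [-0.1331 -0.0006  0.0182] phi 0.6408 r 0.0772 F [ 3.   4.1 -0.1] Ftool [ 2.2 -4.1  2. ] tau [ 0.51 -0.1   0.38] open 0.0158 29.3
(1846, np.float64(0.9746160976296416))
```

Call:
jog_arm(steps=[{"linear": [0, 0, 0], "delta_rot": [0, 0, 0], "grip": 0}, {"linear": [0, 0, 0], "delta_rot": [0, 0, 0], "grip": 0}, {"linear": [0, 0, 0], "delta_rot": [0, 0, 0], "grip": 0}, {"linear": [0, 0, 0], "delta_rot": [0, 0, 0], "grip": 0}, {"linear": [0, 0, 0], "delta_rot": [0, 0, 0], "grip": 0}])

```text
t: 17.45
tool_pos: [0.6241, -0.0476, 0.0936]
tool_rot: [-2.899, -0.211, -1.055]
contact_force: [2.9, 4.5, -0.7]
opening: 0.0158
grip_force: 29.3
```

```bash
python3 - <<'E'
from rod import *
info();im,d=snap('side','s8');print(lidang('side',d,im))
E
```

```text
t 17.45 g [-0.1331 -0.0006  0.0181] phi 0.6406 r 0.0772 F [ 3.5  4.  -0.7] Ftool [ 2.2 -4.   2.8] tau [ 0.46 -0.12  0.43] open 0.0158 29.3
(1860, np.float64(0.974914923271027))
```

Call:
jog_arm(steps=[{"linear": [0, 0, -0.00025], "delta_rot": [0, 0, 0], "grip": 0}, {"linear": [0, 0, -0.00025], "delta_rot": [0, 0, 0], "grip": 0}, {"linear": [0, 0, -0.00025], "delta_rot": [0, 0, 0], "grip": 0}, {"linear": [0, 0, -0.00025], "delta_rot": [0, 0, 0], "grip": 0}, {"linear": [0, 0, -0.00025], "delta_rot": [0, 0, 0], "grip": 0}, {"linear": [0, 0, -0.00025], "delta_rot": [0, 0, 0], "grip": 0}, {"linear": [0, 0, -0.00025], "delta_rot": [0, 0, 0], "grip": 0}, {"linear": [0, 0, -0.00025], "delta_rot": [0, 0, 0], "grip": 0}, {"linear": [0, 0, -0.00025], "delta_rot": [0, 0, 0], "grip": 0}, {"linear": [0, 0, -0.00025], "delta_rot": [0, 0, 0], "grip": 0}])

```text
t: 18.5
tool_pos: [0.6227, -0.0478, 0.0955]
tool_rot: [-2.899, -0.211, -1.056]
contact_force: [4.4, 5.3, -0.6]
opening: 0.0155
grip_force: 29.3
```

Call:
jog_arm(steps=[{"linear": [0, 0, -0.0002], "delta_rot": [0, 0, 0], "grip": 0}, {"linear": [0, 0, -0.0002], "delta_rot": [0, 0, 0], "grip": 0}, {"linear": [0, 0, -0.0002], "delta_rot": [0, 0, 0], "grip": 0}, {"linear": [0, 0, -0.0002], "delta_rot": [0, 0, 0], "grip": 0}, {"linear": [0, 0, -0.0002], "delta_rot": [0, 0, 0], "grip": 0}])

```text
t: 19.0
tool_pos: [0.622, -0.0479, 0.0963]
tool_rot: [-2.899, -0.211, -1.056]
contact_force: [2.7, 4.7, -1.9]
opening: 0.0155
grip_force: 29.4
```

```bash
python3 - <<'E'
from rod import *
info();im,d=snap('side','s9');print(lidang('side',d,im))
E
```

```text
t 19.0 g [-0.1353 -0.0006  0.0208] phi 0.6853 r 0.0772 F [ 3.3  4.3 -1.9] Ftool [ 1.3 -4.3  3.6] tau [ 0.51 -0.22  0.4 ] open 0.0155 29.4
(1841, np.float64(0.9710350219229359))
```

Call:
jog_arm(steps=[{"linear": [0, 0, -0.0002], "delta_rot": [0, 0, 0], "grip": 0}, {"linear": [0, 0, -0.0002], "delta_rot": [0, 0, 0], "grip": 0}, {"linear": [0, 0, -0.0002], "delta_rot": [0, 0, 0], "grip": 0}, {"linear": [0, 0, -0.0002], "delta_rot": [0, 0, 0], "grip": 0}, {"linear": [0, 0, -0.0002], "delta_rot": [0, 0, 0], "grip": 0}])

```text
t: 19.55
tool_pos: [0.6214, -0.0481, 0.097]
tool_rot: [-2.899, -0.211, -1.056]
contact_force: [5.0, 4.7, -2.1]
opening: 0.0159
grip_force: 29.3
```

```bash
cat > chk.py <<'E'
from rod import *
import time
info();im,d=ctrl.get_image('side');print(lidang('side',d,im))
E
python3 chk.py
```

```text
t 19.55 g [-0.1359 -0.0006  0.0216] phi 0.6982 r 0.0771 F [ 5.6  3.9 -2.1] Ftool [ 3.  -3.9  5.2] tau [ 0.46 -0.29  0.42] open 0.0159 29.3
(1827, np.float64(0.9694865050198402))
```

Call:
jog_arm(steps=[{"linear": [0, 0, -0.0002], "delta_rot": [0, 0, 0], "grip": 0}, {"linear": [0, 0, -0.0002], "delta_rot": [0, 0, 0], "grip": 0}, {"linear": [0, 0, -0.0002], "delta_rot": [0, 0, 0], "grip": 0}, {"linear": [0, 0, -0.0002], "delta_rot": [0, 0, 0], "grip": 0}])

```text
t: 20.0
tool_pos: [0.6208, -0.0481, 0.0976]
tool_rot: [-2.899, -0.211, -1.056]
contact_force: [4.1, 4.0, -1.1]
opening: 0.0157
grip_force: 29.3
```

```bash
python3 chk.py
```

```text
t 20.0 g [-0.1365 -0.0006  0.0222] phi 0.7084 r 0.0771 F [ 4.6  3.4 -1.1] Ftool [ 2.8 -3.4  3.8] tau [ 0.49 -0.2   0.4 ] open 0.0157 29.3
(1849, np.float64(0.9676601429394397))
```

Call:
jog_arm(steps=[{"linear": [0, 0, -0.0002], "delta_rot": [0, 0, 0], "grip": 0}, {"linear": [0, 0, -0.0002], "delta_rot": [0, 0, 0], "grip": 0}, {"linear": [0, 0, -0.0002], "delta_rot": [0, 0, 0], "grip": 0}, {"linear": [0, 0, -0.0002], "delta_rot": [0, 0, 0], "grip": 0}, {"linear": [0, 0, -0.0002], "delta_rot": [0, 0, 0], "grip": 0}])

```text
t: 20.55
tool_pos: [0.6202, -0.0482, 0.0983]
tool_rot: [-2.899, -0.21, -1.056]
contact_force: [4.0, 5.2, -1.7]
opening: 0.0153
grip_force: 29.3
```

```bash
python3 chk.py
```

```text
t 20.55 g [-0.1371 -0.0006  0.0229] phi 0.7211 r 0.0771 F [ 4.7  4.6 -1.7] Ftool [ 2.5 -4.6  4.3] tau [ 0.44 -0.19  0.37] open 0.0153 29.3
(1826, np.float64(0.9642753330364481))
```

Call:
jog_arm(steps=[{"linear": [0, 0, -0.0002], "delta_rot": [0, 0, 0], "grip": 0}, {"linear": [0, 0, -0.0002], "delta_rot": [0, 0, 0], "grip": 0}, {"linear": [0, 0, -0.0002], "delta_rot": [0, 0, 0], "grip": 0}, {"linear": [0, 0, -0.0002], "delta_rot": [0, 0, 0], "grip": 0}, {"linear": [0, 0, -0.0002], "delta_rot": [0, 0, 0], "grip": 0}])

```text
t: 21.1
tool_pos: [0.6195, -0.0483, 0.0991]
tool_rot: [-2.899, -0.211, -1.056]
contact_force: [3.2, 4.8, -0.8]
opening: 0.0161
grip_force: 29.3
```

```bash
python3 chk.py
```

```text
t 21.1 g [-0.1378 -0.0006  0.0236] phi 0.7342 r 0.0771 F [ 3.9  4.3 -0.8] Ftool [ 2.4 -4.3  3.1] tau [ 0.47 -0.21  0.44] open 0.0161 29.3
(1819, np.float64(0.9639452675710538))
```

Call:
jog_arm(steps=[{"linear": [0, 0, -0.0002], "delta_rot": [0, 0, 0], "grip": 0}, {"linear": [0, 0, -0.0002], "delta_rot": [0, 0, 0], "grip": 0}, {"linear": [0, 0, -0.0002], "delta_rot": [0, 0, 0], "grip": 0}, {"linear": [0, 0, -0.0002], "delta_rot": [0, 0, 0], "grip": 0}, {"linear": [0, 0, -0.0002], "delta_rot": [0, 0, 0], "grip": 0}])

```text
t: 21.65
tool_pos: [0.6188, -0.0484, 0.0998]
tool_rot: [-2.899, -0.211, -1.055]
contact_force: [2.9, 4.1, -1.1]
opening: 0.016
grip_force: 29.4
```

```bash
python3 chk.py
```

```text
t 21.65 g [-0.1385 -0.0006  0.0244] phi 0.7475 r 0.0771 F [ 3.4  3.6 -1.1] Ftool [ 1.9 -3.6  3. ] tau [ 0.43 -0.17  0.35] open 0.016 29.4
(1783, np.float64(0.9585835013366378))
```

Call:
jog_arm(steps=[{"linear": [0, 0, -0.0002], "delta_rot": [0, 0, 0], "grip": 0}, {"linear": [0, 0, -0.0002], "delta_rot": [0, 0, 0], "grip": 0}, {"linear": [0, 0, -0.0002], "delta_rot": [0, 0, 0], "grip": 0}, {"linear": [0, 0, -0.0002], "delta_rot": [0, 0, 0], "grip": 0}])

```text
t: 22.1
tool_pos: [0.6182, -0.0485, 0.1005]
tool_rot: [-2.899, -0.211, -1.055]
contact_force: [2.0, 4.5, -0.1]
opening: 0.0158
grip_force: 29.4
```

```bash
python3 chk.py
```

```text
t 22.1 g [-0.1391 -0.0006  0.025 ] phi 0.7592 r 0.077 F [ 2.7  4.1 -0.1] Ftool [ 1.9 -4.1  1.8] tau [ 0.51 -0.11  0.46] open 0.0158 29.4
(1712, np.float64(0.9452989398141037))
```

Call:
jog_arm(steps=[{"linear": [0, 0, 0], "delta_rot": [0, 0, 0], "grip": 0}, {"linear": [0, 0, 0], "delta_rot": [0, 0, 0], "grip": 0}, {"linear": [0, 0, 0], "delta_rot": [0, 0, 0], "grip": 0}, {"linear": [0, 0, 0], "delta_rot": [0, 0, 0], "grip": 0}, {"linear": [0, 0, 0], "delta_rot": [0, 0, 0], "grip": 0}])

```text
t: 22.65
tool_pos: [0.6182, -0.0485, 0.1005]
tool_rot: [-2.899, -0.211, -1.055]
contact_force: [-0.5, 4.4, 1.4]
opening: 0.0158
grip_force: 29.6
```

```bash
python3 chk.py
```

```text
t 22.65 g [-0.1392 -0.0006  0.025 ] phi 0.7597 r 0.077 F [0.1 4.4 1.4] Ftool [ 1.  -4.4 -1. ] tau [0.56 0.03 0.49] open 0.0158 29.6
(1641, np.float64(0.9345152358191894))
```

Call:
jog_arm(steps=[{"linear": [0, 0, 0], "delta_rot": [0, 0, 0], "grip": 0}, {"linear": [0, 0, 0], "delta_rot": [0, 0, 0], "grip": 0}, {"linear": [0, 0, 0], "delta_rot": [0, 0, 0], "grip": 0}, {"linear": [0, 0, 0], "delta_rot": [0, 0, 0], "grip": 0}, {"linear": [0, 0, 0], "delta_rot": [0, 0, 0], "grip": 0}, {"linear": [0, 0, 0], "delta_rot": [0, 0, 0], "grip": 0}, {"linear": [0, 0, 0], "delta_rot": [0, 0, 0], "grip": 0}, {"linear": [0, 0, 0], "delta_rot": [0, 0, 0], "grip": 0}, {"linear": [0, 0, 0], "delta_rot": [0, 0, 0], "grip": 0}, {"linear": [0, 0, 0], "delta_rot": [0, 0, 0], "grip": 0}])

```text
t: 23.7
tool_pos: [0.6182, -0.0485, 0.1005]
tool_rot: [-2.899, -0.211, -1.055]
contact_force: [-1.4, 5.3, 2.6]
opening: 0.0159
grip_force: 29.6
```

```bash
python3 chk.py
```

```text
t 23.7 g [-0.1391 -0.0006  0.025 ] phi 0.7593 r 0.077 F [-0.6  5.4  2.6] Ftool [ 1.3 -5.4 -2.4] tau [ 0.66 -0.    0.47] open 0.0159 29.6
(1647, np.float64(0.9352040664874599))
```

Call:
jog_arm(steps=[{"linear": [0, 0, -0.0002], "delta_rot": [0, 0, 0], "grip": 0}, {"linear": [0, 0, -0.0002], "delta_rot": [0, 0, 0], "grip": 0}, {"linear": [0, 0, -0.0002], "delta_rot": [0, 0, 0], "grip": 0}, {"linear": [0, 0, 0], "delta_rot": [0, 0, 0], "grip": 0}, {"linear": [0, 0, 0], "delta_rot": [0, 0, 0], "grip": 0}])

```text
t: 24.25
tool_pos: [0.6179, -0.0486, 0.1008]
tool_rot: [-2.899, -0.211, -1.055]
contact_force: [2.4, 5.1, -0.3]
opening: 0.0159
grip_force: 29.4
```

```bash
python3 chk.py
```

```text
t 24.25 g [-0.1395 -0.0006  0.0254] phi 0.7654 r 0.077 F [ 3.1  4.7 -0.3] Ftool [ 2.2 -4.7  2.2] tau [ 0.52 -0.09  0.47] open 0.0159 29.4
(1489, np.float64(0.912355141432021))
```

Dropping again, and the pressure is back to baseline. I'll hold and wait.

Call:
jog_arm(steps=[{"linear": [0, 0, 0], "delta_rot": [0, 0, 0], "grip": 0}, {"linear": [0, 0, 0], "delta_rot": [0, 0, 0], "grip": 0}, {"linear": [0, 0, 0], "delta_rot": [0, 0, 0], "grip": 0}, {"linear": [0, 0, 0], "delta_rot": [0, 0, 0], "grip": 0}, {"linear": [0, 0, 0], "delta_rot": [0, 0, 0], "grip": 0}, {"linear": [0, 0, 0], "delta_rot": [0, 0, 0], "grip": 0}, {"linear": [0, 0, 0], "delta_rot": [0, 0, 0], "grip": 0}, {"linear": [0, 0, 0], "delta_rot": [0, 0, 0], "grip": 0}, {"linear": [0, 0, 0], "delta_rot": [0, 0, 0], "grip": 0}, {"linear": [0, 0, 0], "delta_rot": [0, 0, 0], "grip": 0}])

```text
t: 25.3
tool_pos: [0.6179, -0.0485, 0.1008]
tool_rot: [-2.899, -0.211, -1.055]
contact_force: [2.4, 4.6, -0.9]
opening: 0.0158
grip_force: 29.3
```

```bash
python3 chk.py
```

```text
t 25.3 g [-0.1394 -0.0006  0.0253] phi 0.7651 r 0.077 F [ 3.   4.2 -0.9] Ftool [ 1.7 -4.2  2.6] tau [ 0.55 -0.14  0.51] open 0.0158 29.3
(1082, np.float64(0.8520864958821084))
```

Call:
jog_arm(steps=[{"linear": [0, 0, 0], "delta_rot": [0, 0, 0], "grip": 0}, {"linear": [0, 0, 0], "delta_rot": [0, 0, 0], "grip": 0}, {"linear": [0, 0, 0], "delta_rot": [0, 0, 0], "grip": 0}, {"linear": [0, 0, 0], "delta_rot": [0, 0, 0], "grip": 0}, {"linear": [0, 0, 0], "delta_rot": [0, 0, 0], "grip": 0}, {"linear": [0, 0, 0], "delta_rot": [0, 0, 0], "grip": 0}, {"linear": [0, 0, 0], "delta_rot": [0, 0, 0], "grip": 0}, {"linear": [0, 0, 0], "delta_rot": [0, 0, 0], "grip": 0}, {"linear": [0, 0, 0], "delta_rot": [0, 0, 0], "grip": 0}, {"linear": [0, 0, 0], "delta_rot": [0, 0, 0], "grip": 0}])

```text
t: 26.35
tool_pos: [0.6179, -0.0486, 0.1008]
tool_rot: [-2.899, -0.211, -1.055]
contact_force: [2.7, 5.5, 0.4]
opening: 0.0159
grip_force: 29.4
```

```bash
python3 chk.py
```

```text
t 26.35 g [-0.1395 -0.0006  0.0253] phi 0.7652 r 0.077 F [3.4 5.  0.4] Ftool [ 2.9 -5.   1.9] tau [ 0.59 -0.13  0.47] open 0.0159 29.4
(1030, np.float64(0.8446476859225035))
```

Call:
jog_arm(steps=[{"linear": [0, 0, 0], "delta_rot": [0, 0, 0], "grip": 0}, {"linear": [0, 0, 0], "delta_rot": [0, 0, 0], "grip": 0}, {"linear": [0, 0, 0], "delta_rot": [0, 0, 0], "grip": 0}, {"linear": [0, 0, 0], "delta_rot": [0, 0, 0], "grip": 0}, {"linear": [0, 0, 0], "delta_rot": [0, 0, 0], "grip": 0}])

```text
t: 26.9
tool_pos: [0.6179, -0.0486, 0.1008]
tool_rot: [-2.899, -0.211, -1.055]
contact_force: [2.3, 5.5, -0.8]
opening: 0.0155
grip_force: 29.4
```

```bash
python3 chk.py
```

```text
t 26.9 g [-0.1394 -0.0006  0.0253] phi 0.765 r 0.077 F [ 3.1  5.1 -0.8] Ftool [ 1.9 -5.1  2.6] tau [ 0.6  -0.14  0.43] open 0.0155 29.4
(1033, np.float64(0.8453611981186135))
```

Call:
jog_arm(steps=[{"linear": [0, 0, 0], "delta_rot": [0, 0, 0], "grip": 0.03}, {"linear": [0, 0, 0], "delta_rot": [0, 0, 0], "grip": 0.045}, {"linear": [0, 0, 0], "delta_rot": [0, 0, 0], "grip": 0.045}, {"linear": [0, 0, 0], "delta_rot": [0, 0, 0], "grip": 0.045}, {"linear": [0, 0, 0], "delta_rot": [0, 0, 0], "grip": 0.045}])

```text
t: 27.45
tool_pos: [0.6178, -0.0489, 0.1009]
tool_rot: [-2.899, -0.211, -1.055]
contact_force: [-0.1, 0.3, 0.4]
opening: 0.0449
grip_force: 0.0
```

```bash
python3 chk.py
```

```text
t 27.45 g [-0.1396 -0.0009  0.0254] phi 0.7671 r 0.077 F [-0.1  0.3  0.4] Ftool [ 0.2 -0.3 -0.3] tau [-0.02  0.28  0.03] open 0.0449 0.0
(1028, np.float64(0.8444611412972343))
```

The lid is stable on the rod. Now I'll retreat along the tool axis.

Call:
jog_arm(steps=[{"linear": [0, 0, -0.02], "delta_rot": [0, 0, 0], "grip": 0.045}, {"linear": [0, 0, -0.03], "delta_rot": [0, 0, 0], "grip": 0.045}, {"linear": [0, 0, -0.03], "delta_rot": [0, 0, 0], "grip": 0.045}, {"linear": [0, 0, -0.03], "delta_rot": [0, 0, 0], "grip": 0.045}, {"linear": [0, 0, -0.03], "delta_rot": [0, 0, 0], "grip": 0.045}, {"linear": [0, 0, -0.03], "delta_rot": [0, 0, 0], "grip": 0.045}, {"linear": [0, 0, -0.02], "delta_rot": [0, 0, 0], "grip": 0.045}, {"linear": [0, 0, 0], "delta_rot": [0, 0, 0], "grip": 0.045}, {"linear": [0, 0, 0], "delta_rot": [0, 0, 0], "grip": 0.045}])

```text
t: 28.4
tool_pos: [0.4971, -0.0664, 0.2464]
tool_rot: [-2.899, -0.21, -1.056]
contact_force: [-0.5, -0.7, -0.4]
opening: 0.0447
grip_force: 0.0
```

```bash
python3 chk.py; python3 -c "
from h import *
snap('side','s20')"
```

```text
t 28.4 g [-0.2616 -0.001   0.1709] phi 1.8937 r 0.2098 F [-0.6 -0.7 -0.4] Ftool [-0.7  0.7 -0.1] tau [ 0.02  0.31 -0.06] open 0.0447 0.0
(1417, np.float64(0.8469091396063223))
```

View pics/s20.png

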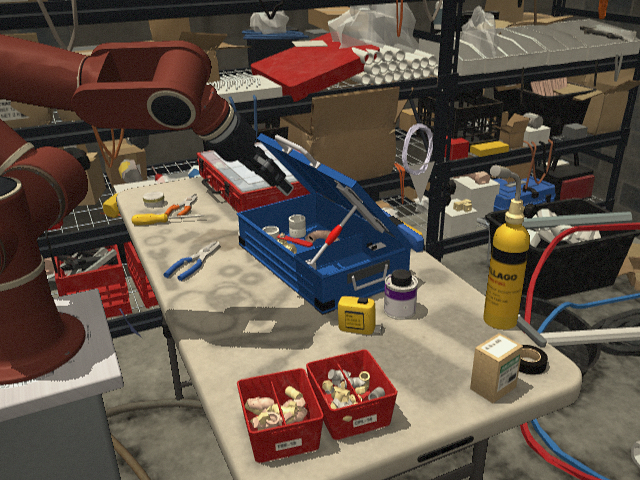

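The picture shows the rod (grip at 333,233) standing with its tip in the rail at about (352,208). The lid rests on it, the gripper is clear, and the bystanders haven't moved.

```bash
python3 -c "
from station import ctrl
print(ctrl.finish_job())"
```

```text
the job is handed in; nothing more can be done
None
```

The lid is propped open, resting on the rod with its tip seated in the rail's slot; I let go, backed the gripper clear and handed the job in at about 28 s, with the things around the box not touched.

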